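# Load a spacer plate over the lip of a work nest and lock it

## Robot

A 6-joint arm with a two-finger parallel gripper is mounted at the origin on a cart in front of the work surface, level with it; the furniture and walls round the work are solid. World frame = base frame: x ahead of the robot, y to its left, z up, the work surface at z = 0. Lengths are in mm, angles in rad, forces in N, time in s.
With the tool pointing down it reaches from about 300 to 775 mm from the base axis. Payload 14.6 kg.
Tool frame: the origin (TCP) lies midway between the tips of the shut fingers; the grasp point (between the pads) lies 19 mm behind it; z points along the fingers, y is the line along which they close (so a half turn about z gives the same grasp; the last joint's range is limited). The gripper opens to 85 mm and grips with 20 to 120 N. Pads are 22 mm wide; open, the fingers measure 114 mm over their backs; the gripper's body (76 mm by 85 mm) begins 54 mm behind the grasp point. The pads swing forward as they close: fully open they stand 13 mm farther back than shut.
Start: joints at [1.06, 0.3, 1.521, -0, 1.321, -0.067], TCP at [236.152, 496.711, 202.481] pointing down, gripper open.
Joint ranges: [-3.03, 3.03], [-0.79, 2.21], [0.23, 2.52], [-1.04, 4.18], [0, 3.07], [-2.55, 2.55]. Speed limits (rad/s): [2.22, 2.22, 2.57, 3.14, 3.14, 3.14].

## Interface

Orientations are given as a unit quaternion [w, x, y, z].
In Python, from bench import env, vision, finder gives the robot as it stands. Calls block until the motion is done:
- env.goto(position, orientation): joint-space move of the TCP to a pose.
- env.move_l(position, rot=None, feed=150): straight line of the TCP; rot=None keeps the orientation; feed is the mean speed in mm/s.
- env.move_j(angles): joint-space move.
- env.gripper_to(opening, effort=None): finger opening in mm; effort is the grip in N (None keeps the last); returns when the fingers have stopped.
- env.hold(seconds).
- env.solve_ik(position, orientation): joint angles nearest the present ones, or None.
- env.sense(): the state.
- vision.capture(name): name is "scene" or "top" or "wrist"; returns (picture, depth): 384x512x3 uint8, red, green, blue; 384x512 float32, mm along the optical axis (not along the pixel's ray), 0 where there is no reading.
- vision.camera_model(name): a dict with "fov_y" (degrees; the focal length in pixels is half the picture's height over the tangent of half this angle, whatever the lens; pixels are square), "cx", "cy" (the principal point, pixels), "R" (3x3) and "t" (3): a world point X has camera coordinates R X + t. Camera axes: x right, y down, z forward; pixel columns grow to the right and rows downward; lengths in mm; the calibration is good to about 2 mm. The wrist camera is an equidistant fisheye: a pixel r from the principal point sees the ray r / f radians off the axis. A picture is of the moment at which its call begins: read the wrist's pose just before it. camera_model takes no time and is no camera call; for the wrist camera it gives the pose at the moment of the call.
A pose or a line that the arm cannot do raises env.IKError and nothing moves.
- env.hand_in(): hands the job in; it is judged then, once.
Trained networks look in the newest picture that a camera, given by its name, has taken for a name from the list of things; names that differ only in an ending like _2 or _b are one class to them, and where a whole thing is asked for, a point or a joint stands for the part that bears it (a point fixed in the world has none). Each returns a list of dicts, best first, with "p" (0 to 1); they miss things now and then, are a little off and sometimes report something else, mostly with a low value. They report only what shows in the picture. A call takes as long as a camera call. They do not tell look-alikes from the thing itself.
- finder.find_in(thing, camera): "uv" ([column, row] in pixels, amid what is visible of it).
- finder.cut_out(thing, camera): "region" (384x512 bool, what is visible of it) and "uv" ([column, row] in pixels, amid what is visible of it).
- finder.mark_of(thing, camera): "uv" ([column, row] in pixels: a listed point, or the origin of a listed thing).
The state is a dict: "t": time; "qpos": joint angles; "dq": joint speeds; "joint_torque": joint torques, N m; "tool_pos": TCP position; "eef_rot": TCP orientation; "contact_force": force on the tool from outside, world axes, zero at the start; "wrist_torque": the same for the moment, N m; "gripper_width": finger opening in mm; "grasp_force": force on a finger pad.
Only numpy, scipy, OpenCV 4.12 (cv2) and the standard library are available. Lean on these libraries where they do the work, as an engineer would, in place of code of your own. Each camera call takes 0.05 s, during which the arm holds its last target. There are 200 camera calls.

## Task

Push the brass spacer plate along the deck of the work nest, without lifting it out, over the raised lip so that it drops flat into the pocket, then push it on against the pad of the end stop and bed it there with a gentle, steady push of about 10 N, held for a second (never push it with more than 25 N). Then slide the red keeper fully across over the plate, and leave the other things on the cart where they are.

Things in the scene. Friction and masses are not known exactly. Their poses are not given: they have to be found in the camera images.
- nest: Fixed nest on the cart top (z = 0): blue base 245 x 86 mm, two aluminium cheeks (tops z = 24 mm), a 61 mm channel between them, centred on y = 0. Origin under its middle at z = 0; +x is the push direction along the channel (roughly to the robot's right), +y roughly away from the robot. Deck x = -116 to 0 mm at z = 12 mm; pocket floor from x = 12 mm on, z = 11 mm. The keeper is on its +y side.
- lip (a point): Middle of the lip's far top edge, where the pocket begins: nest x = 12 mm, z = 15 mm. The lip crosses the whole channel: a ramp from the deck (nest x = 0) to the crest at x = 8 mm, flat to 12 mm, then a straight drop of 4 mm to the pocket floor. As the plate's middle passes this edge it tips nose down, and its tail end kicks up, underside to about z = 19 mm, before it settles.
- spacer: Brass spacer plate, 64 mm (its x) x 56 mm (y) x 12 mm thick, about 0.18 kg, solid, with a dark 22 mm disc (a flush bush) in its top; loose on the deck between the cheeks, its x roughly along the nest's x. Origin at the middle of its underside. Its top is at z = 24 mm on the deck and 23 mm when seated in the pocket.
- stop: Adjustable end stop, fixed in the channel's far end: grey block 18 x 56 x 20 mm with a black spring pad, 44 mm wide, on two stems facing the lip. Origin on the pocket floor below the block's front face; +x away from the lip. The pad's face is 8 to 18 mm before the block, set anew each run, not measured. It gives 0.1 mm per newton, hard after 3.5 mm. Pocket 8 to 24 mm longer than the plate.
- keeper (a joint): Red keeper bar, 20 mm wide, 62 mm long, 6 mm thick, sliding across the nest. Value in m: 0 fully open (bar beside the channel), grows as it slides along the nest's -y over the plate; 0.032 fully closed. Drags with about 2 N, stays where left. Its underside is at z = 25.5 mm, so it passes only over a seated plate.
- keeper_knob (a point): Top centre of the keeper's black knob, an upright cylinder 15 mm across and 22 mm tall (z = 31.5 to 53.5 mm), moving with the keeper; fully open it is at nest x = 43 mm, y = 85 mm. The guide rails beside the bar are up to z = 32 mm; grip or push the knob above that.
- tape_blue: Bystander: roll of blue tape lying flat, 63 mm across, 19 mm high; origin in the middle of its underside. Leave alone.
- power_attenuator: Bystander: black ribbed cylinder with a metal end, 25 mm across, 36 mm high, standing; origin in the middle of its underside. Leave alone.
- relay: Bystander: clear cube relay on a black foot, 23 x 29 x 30 mm; origin in the middle of its underside. Leave alone.
- battery_9v: Bystander: block battery standing upright, 18 x 27 x 48 mm; origin in the middle of its underside. Leave alone.
- clip_red: Bystander: red test clip lying flat, 13 x 60 x 11 mm; origin in the middle of its underside. Leave alone.
There are look-alikes about, which are no part of the job. Several things have the shape of the spacer; the one meant has the colours described above.

How it is judged (in metres and radians):
On the way:
1. the plate lies flat in the pocket and is pushed against the end stop with a steady 5 to 18 N for 0.3 s (z of spacer in the frame of nest below 0.0125 m and angle between spacer's own z axis and vertical below 0.05 rad and contact force between spacer and stop between 5 and 18 N), for 0.3 s.
At the end, for the whole second after the job is handed in: The plate lies at rest flat in the pocket (underside within 1.5 mm of the pocket floor, tilt under 0.05 rad) at the end stop (its middle not more than 52.5 mm before the stop's grey block, whatever the pad's setting), and the keeper is closed to within 5 mm of its full travel (z of spacer in the frame of nest below 0.0125 m and angle between spacer's own z axis and vertical below 0.05 rad and x of spacer in the frame of stop above -0.0525 m and value of joint keeper above 0.027 m and linear speed of spacer below 0.01 m/s); the robot touches nothing.
It fails at once if the plate is pushed with more than 25 N (contact force between spacer and stop above 25 N or contact force between the fingers and spacer above 25 N).
It fails at once if the plate is lifted out of the nest's channel (z of spacer in the frame of nest above 0.03 m).
It fails at once if a bystander is moved by more than 20 mm (distance of any of tape_blue, power_attenuator, relay, battery_9v, clip_red from where it was at the start of the episode above 0.02 m).
It also fails if it takes over 69 s, if anything falls off the work surface, if the arm or the gripper's body presses on something with over 40 N, if the wrist force passes 120 N, or if a joint passes its speed limit or range.

## Working session

There is one attempt and no reset: what is moved stays moved. The work goes in short steps, each a Python script; the robot and the scene stay as the last script left them, time stands still between calls to the robot, and variables do not carry over. Pictures are saved under pics/ and viewed, at most 10 in all, crops included, and the job is handed in when it is done.

```bash
ls; mkdir -p pics
python3 - <<'E'
from bench import env,vision,finder
import cv2,numpy as np
s=env.sense();print(s['t'],s['tool_pos'],s['eef_rot'],s['contact_force'],s['gripper_width'])
ims=[]
for c in ['scene','top']:
    im,d=vision.capture(c);m=vision.camera_model(c);print(c,m)
    np.savez(f'{c}0.npz',im=im,d=d,**m)
    for th in ['nest','spacer','stop','keeper','keeper_knob','lip']:
        print(th,[(np.round(r['uv']).tolist(),round(r['p'],2)) for r in finder.mark_of(th,c)][:4])
    cv2.imwrite(f'pics/{c}0.png',cv2.resize(im[:,:,::-1],(768,576)))
print(env.sense()['t'])
E
```

```text
pics
0.0 [236.0303989  496.46947747 201.90547993] [-1.46859495e-04  2.20059300e-01  9.75486313e-01 -5.79659635e-04] [-0.11591537  0.28471965  0.33528726] 85.72057039855028
scene {'fov_y': 53.048983936956894, 'cx': 257.3276050339119, 'cy': 193.9899274193713, 'R': array([[ 0.48006552, -0.87714137,  0.01265361],
       [-0.33255267, -0.1953183 , -0.92263724],
       [ 0.81175478,  0.43871834, -0.38546128]]), 't': array([-432.7337187 ,  228.0959037 ,  480.54376722])}
nest [([288.0, 257.0], 0.96)]
spacer [([262.0, 250.0], 0.95), ([214.0, 221.0], 0.86)]
stop [([342.0, 261.0], 0.67), ([168.0, 228.0], 0.48)]Traceback (most recent call last):
  File "<stdin>", line 9, in <module>
ValueError: it knows: battery_9v, clip_red, keeper_knob, lip, nest, power_attenuator, relay, spacer, stop, tape_blue
```

Run:
```python
from bench import env,vision,finder
import cv2,numpy as np
for c in ['scene','top']:
    im,d=vision.capture(c);m=vision.camera_model(c)
    if c=='top':print(c,m)
    np.savez(f'{c}0.npz',im=im,d=d,**m)
    for th in ['nest','spacer','stop','keeper_knob','lip','tape_blue','relay','battery_9v','clip_red','power_attenuator']:
        print(th,[(np.round(r['uv'],1).tolist(),round(r['p'],2)) for r in finder.mark_of(th,c)][:4])
    cv2.imwrite(f'pics/{c}0.png',cv2.resize(im[:,:,::-1],(768,576)))
print(env.sense()['t'])
```

```text
nest [([287.4, 258.8], 0.92), ([197.4, 210.5], 0.34)]
spacer [([264.5, 251.0], 0.89), ([215.8, 221.4], 0.71), ([374.8, 235.5], 0.44)]
stop [([342.8, 265.3], 0.8), ([317.7, 219.7], 0.56)]
keeper_knob [([319.4, 219.2], 0.53)]
lip [([293.5, 252.8], 0.93)]
tape_blue [([319.1, 219.0], 0.75)]
relay [([166.8, 226.4], 0.63)]
battery_9v [([198.5, 208.2], 0.51)]
clip_red [([190.8, 195.0], 0.56)]
power_attenuator [([373.2, 234.1], 0.75)]
top {'fov_y': 44.831270004450836, 'cx': 249.64907315562, 'cy': 184.8418701639358, 'R': array([[ 0.00958098, -0.99952844, -0.02917367],
       [-0.99484624, -0.00658288, -0.10118111],
       [ 0.10094135,  0.02999273, -0.99444018]]), 't': array([-158.14756711,  606.63781321, 1243.47468047])}
nest [([300.3, 228.1], 0.93)]
spacer [([224.7, 210.7], 0.96), ([284.0, 232.9], 0.92)]
stop [([339.6, 228.0], 0.69), ([344.6, 168.4], 0.27)]
keeper_knob [([316.2, 195.5], 0.47)]
lip [([304.8, 231.4], 0.76)]
tape_blue [([294.0, 151.6], 0.54)]
relay [([199.3, 240.2], 0.57)]
battery_9v [([195.6, 194.4], 0.49)]
clip_red [([177.7, 174.9], 0.59)]
power_attenuator [([344.2, 167.8], 0.55)]
1.3
```

View pics/top0.png

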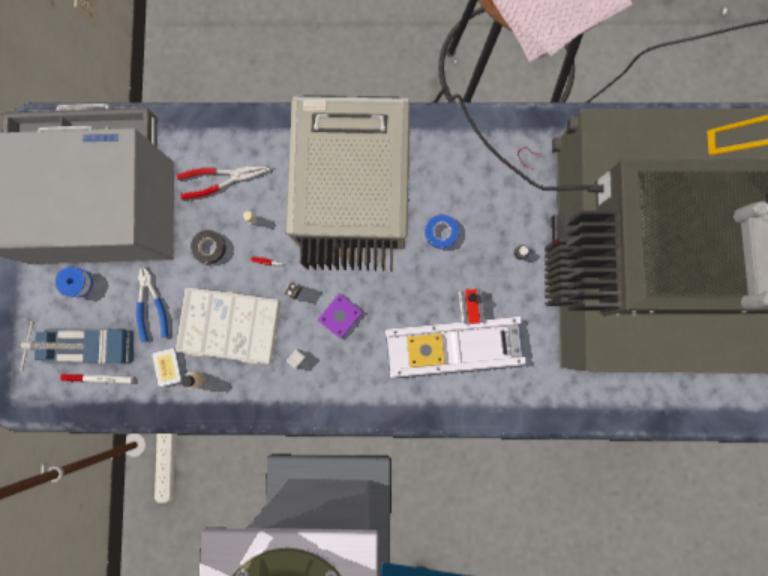

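View pics/scene0.png

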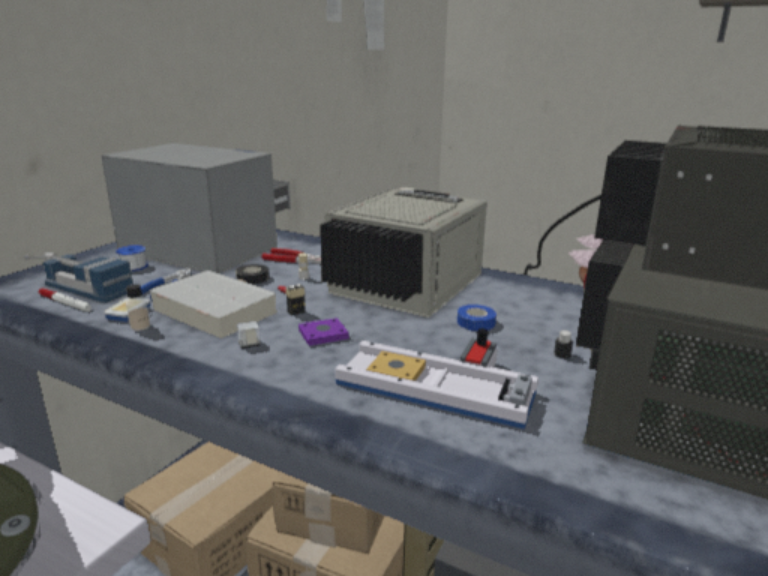

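Candidates for the plate, in the top picture at 512-px scale: the yellow brass plate in the nest (284,233), and the purple look-alike on the table (225,211). The one meant is brass with a dark disc, in the nest channel. Next I measure the nest and look from close by.

```bash
cat > h.py <<'E'
from bench import env,vision,finder
import cv2,numpy as np
from scipy.spatial.transform import Rotation as Ro
def ray(c,uv,m=None):
    m=m or vision.camera_model(c); R,t=np.array(m['R']),np.array(m['t'])
    f=192/np.tan(np.radians(m['fov_y'])/2); x=np.array([uv[0]-m['cx'],uv[1]-m['cy']])
    if c=='wrist':
        r=np.hypot(*x)+1e-9; th=r/f; d=np.array([*(x/r*np.sin(th)),np.cos(th)])
    else: d=np.array([*(x/f),1.])
    return -R.T@t, R.T@d
def at_z(c,uv,z,m=None):
    o,d=ray(c,uv,m); return o+d*(z-o[2])/d[2]
def cloud(c,d,m):
    R,t=np.array(m['R']),np.array(m['t']);f=192/np.tan(np.radians(m['fov_y'])/2)
    v,u=np.mgrid[:384,:512].astype(float); x,y=u-m['cx'],v-m['cy']
    if c=='wrist':
        r=np.hypot(x,y)+1e-9; k=np.tan(np.minimum(r/f,1.4))/r
    else: k=1/f
    P=np.stack([x*k*d,y*k*d,d],-1)
    return (P-t)@R
def quat(yaw): # tool down, tool y axis at world angle yaw from... tool x along (cos,sin)
    R=Ro.from_matrix(np.array([[np.cos(yaw),np.sin(yaw),0],[np.sin(yaw),-np.cos(yaw),0],[0,0,-1]]))
    q=R.as_quat(); return [q[3],q[0],q[1],q[2]]
E
python3 - <<'E'
from h import *
im,d=vision.capture('top');m=vision.camera_model('top')
P=cloud('top',d,m)
r=finder.cut_out('nest','top')[0]; k=r['region']&(d>0)
Q=P[k]; print(r['p'],k.sum(),np.percentile(Q[:,2],[1,10,50,90,99]))
print(np.median(P[300:330,200:220],axis=(0,1)))
sel=Q[(Q[:,2]>3)]
print(cv2.minAreaRect(sel[:,:2].astype(np.float32)))
for n,uv,z in [('nest',[300.3,228.1],0),('lip',[304.8,231.4],15),('spacer',[284,232.9],12),('stop',[339.6,228],11),('knob',[316.2,195.5],53.5),('tape',[294,151.6],0),('att',[344.2,167.8],0)]:
    print(n,at_z('top',uv,z,m).round(1))
mw=vision.camera_model('wrist');print(mw, -np.array(mw['R']).T@mw['t'])
s=env.sense();print(Ro.from_quat(np.roll(s['eef_rot'],-1)).as_matrix().round(3))
E
```

```text
0.61 2440 [ 1.16104284  9.70858783 16.39883254 30.58776899 49.44952645]
[ 126.25248116   33.45262473 -744.98072958]
((512.8177490234375, -294.362548828125), (144.11631774902344, 245.09024047851562), 7.060182094573975)
nest [ 491.7 -293.3    0. ]
lip [ 482.8 -304.4   15. ]
spacer [ 478.2 -247.9   12. ]
stop [ 492.9 -399.4   11. ]
knob [ 578.  -331.4   53.5]
tape [ 705.4 -276.     0. ]
att [ 660.3 -415.6    0. ]
{'fov_y': 65.70646984690485, 'cx': 255.1473174167817, 'cy': 191.81664437153594, 'R': array([[ 4.29364214e-01,  9.03131289e-01, -4.95510250e-04],
       [ 8.58911331e-01, -4.08171581e-01,  3.09301287e-01],
       [ 2.79137417e-01, -1.33228503e-01, -9.50963968e-01]]), 't': array([-550.28212543,  -40.76694482,  380.866077  ])} [164.97267032 531.0793146  374.52651391]
[[-0.903  0.429  0.   ]
 [ 0.429  0.903  0.   ]
 [-0.     0.    -1.   ]]
```

```bash
cat >> h.py <<'E'
NY=np.radians(-83.0); NC=np.array([493.,-295.])  # nest +x yaw, origin (updated below)
def n2w(x,y,z,NC=None,NY=None):
    NC=globals()['NC'] if NC is None else NC; NY=globals()['NY'] if NY is None else NY
    return np.array([NC[0]+x*np.cos(NY)-y*np.sin(NY),NC[1]+x*np.sin(NY)+y*np.cos(NY),z])
E
python3 - <<'E'
from h import *
q=quat(NY+np.pi)
env.goto([400,40,230],q)
env.goto(n2w(0,0,205),q); env.gripper_to(0,30); env.hold(.2)
s=env.sense();print(s['t'],s['tool_pos'],s['qpos'])
m=vision.camera_model('wrist');im,d=vision.capture('wrist')
np.savez('w0.npz',im=im,d=d,R=m['R'],t=m['t'])
for th,z in [('nest',0),('spacer',12),('stop',11),('keeper_knob',53.5),('lip',15)]:
    for r in finder.mark_of(th,'wrist')[:2]: print(th,round(r['p'],2),np.round(r['uv'],1),at_z('wrist',r['uv'],z,m).round(1))
cv2.imwrite('pics/w0.png',cv2.resize(im[:,:,::-1],(768,576)))
E
```

```text
5.4417 [ 492.9915477  -295.00633922  204.96300098] [-6.02999988e-01  3.52871783e-01  1.44524426e+00  1.85009250e-05
  1.34355600e+00 -7.25141013e-01]
nest 0.72 [249.  232.5] [ 497.4 -398.6    0. ]
nest 0.57 [249.1 160.4] [ 485.7 -296.4    0. ]
spacer 0.6 [248.6 119.8] [ 479.  -243.3   12. ]
stop 0.83 [247.6 233.5] [ 495.3 -395.    11. ]
keeper_knob 0.66 [249.7 233.5] [ 496.5 -373.9   53.5]
keeper_knob 0.59 [324.  202.6] [ 578.8 -323.9   53.5]
lip 0.69 [248.9 171.3] [ 487.  -307.1   15. ]
```

View pics/w0.png

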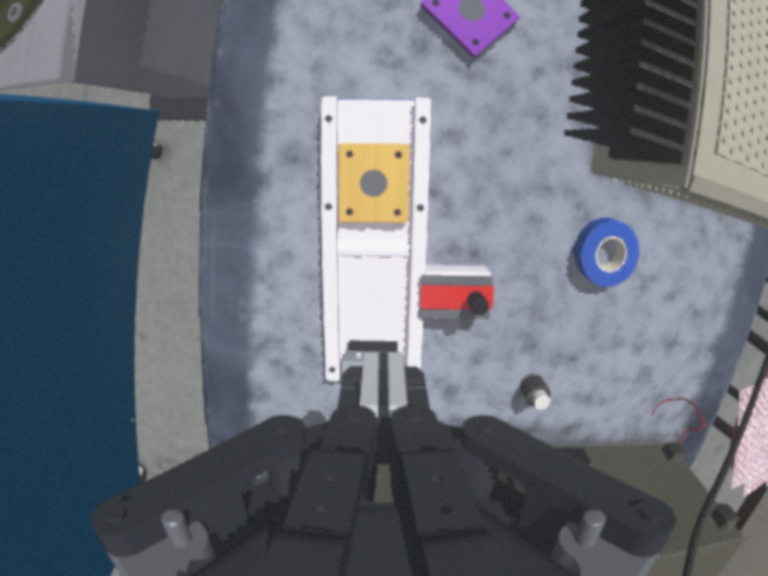

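The picture shows the brass plate with its dark disc at (374,183), in the channel left of the white lip at (372,243). The keeper is open at (457,294), with its knob at (478,301), and the black pad is at (372,346). The choice of plate is confirmed. Next I fit the nest pose.

Run:
```python
from h import *
z=np.load('w0.npz');m=vision.camera_model('wrist');m['R']=z['R'];m['t']=z['t']
im=z['im'].astype(int);d=z['d'];P=cloud('wrist',d,m)
print('z deck',P[78,250],'cheek',P[100,219],P[100,281],'plate',P[115,240],'table',P[100,180])
def sub(a,b): return at_z('wrist',a,b,m)
br=im.min(2)
L=[];Rr=[]
for v in range(70,250,3):
    row=br[v,:]
    g=row[195:225]; e=np.where((g[:-1]<200)&(g[1:]>=200))[0]
    if len(e): i=e[0]; L.append(sub([195+i+(200-g[i])/(g[i+1]-g[i]),v],24))
    g=row[262:300][::-1]; e=np.where((g[:-1]<200)&(g[1:]>=200))[0]
    if v<165 and len(e): i=e[0]; Rr.append(sub([299-i-(200-g[i])/(g[i+1]-g[i]),v],24))
for n,A in (('L',L),('R',Rr)):
    A=np.array(A);k=np.ones(len(A),bool)
    for _ in range(4):
        p=np.polyfit(A[k,1],A[k,0],1);e=A[:,0]-np.polyval(p,A[:,1]);k=abs(e)<1.5
    print(n,len(A),k.sum(),'dir deg',np.degrees(np.arctan(p[0])),'x at y=-295',np.polyval(p,-295))
# ends
for u in range(216,284,6):
    c=br[50:90,u]; e=np.where((c[:-1]<190)&(c[1:]>=190))[0]
    if len(e): print('start',u,sub([u,50+e[0]+.5],24 if (u<224 or u>276) else 12).round(1))
for u in (217,218,219,220,221):
    c=br[245:262,u]; print('end',u,c.tolist()) if u==219 else 0
# yellow plate
hsv=cv2.cvtColor(z['im'],cv2.COLOR_RGB2HSV);k=cv2.inRange(hsv,(15,90,80),(35,255,255));k[:80]=0;k[160:]=0
n,lab,st,ce=cv2.connectedComponentsWithStats(k);i=1+st[1:,4].argmax();cs,_=cv2.findContours((lab==i).astype(np.uint8),0,2)
W=np.array([sub(p[0],24)[:2] for p in max(cs,key=len)],np.float32);print('plate',cv2.minAreaRect(W))
# knob top dark, lip far edge, pad
for nm,uv,zz in [('lip',(248,170),15),('pad',(248,229),20),('knob',(320,201),53.5)]: print(nm,sub(uv,zz).round(1))
print('col248',br[140:180,235].tolist())
```

```text
z deck [ 474.532745   -192.05415914   11.85927657] cheek [ 441.88054661 -222.72729312   24.91635711] [ 513.89796884 -214.14707535   25.05329776] plate [ 468.38313077 -237.9589874    22.95202146] table [ 389.21513062 -227.36415527    2.24261467]
L 60 60 dir deg -6.107745931656826 x at y=-295 443.5707019371507
R 32 32 dir deg -6.090562541091708 x at y=-295 528.5502035207071
start 216 [ 433.3 -179.6   24. ]
start 222 [ 440.3 -179.    24. ]
start 228 [ 446.5 -180.8   12. ]
start 234 [ 453.7 -180.    12. ]
start 240 [ 460.7 -178.1   12. ]
start 246 [ 468.  -178.5   12. ]
start 252 [ 475.2 -177.7   12. ]
start 258 [ 482.3 -176.8   12. ]
start 264 [ 489.5 -175.9   12. ]
start 270 [ 496.6 -174.9   12. ]
start 276 [ 503.9 -175.1   12. ]
start 282 [ 509.7 -171.9   24. ]
end 219 [186, 166, 188, 224, 235, 238, 237, 231, 192, 130, 107, 127, 150, 155, 152, 152, 151]
plate ((479.61529541015625, -244.5195770263672), (54.687129974365234, 61.254459381103516), 6.661324501037598)
lip [ 485.7 -305.6   15. ]
pad [ 494.8 -383.9   20. ]
knob [ 573.6 -322.5   53.5]
col248 [100, 99, 101, 107, 113, 113, 114, 119, 134, 155, 158, 158, 172, 211, 235, 239, 239, 239, 239, 241, 244, 246, 246, 246, 246, 246, 244, 239, 234, 222, 203, 209, 229, 236, 237, 238, 238, 238, 237, 237]
```

```bash
cat >> h.py <<'E'
NY=np.radians(-83.9); NC=np.array([486.2,-295.])
NX=np.array([np.cos(NY),np.sin(NY),0]); Q=quat(NY+np.pi)
def fn(n=1):
    return np.mean([env.sense()['contact_force'] for _ in range(n)],0)
def push(x0,x1,step,feed,lim,y=0,z=18,f0=0,every=1):
    """advance along nest x in steps; stop when push force > lim; returns x, log"""
    x=x0;log=[]
    while x<x1-1e-6:
        x=min(x+step,x1); env.move_l(n2w(x,y,z),feed=feed)
        f=-fn()@NX-f0; log.append((round(x,1),round(f,1)))
        if f>lim: break
    return x,log
E
python3 - <<'E'
from h import *
env.move_l(n2w(-104,0,60),feed=200) if 0 else env.goto(n2w(-104,0,60),Q)
env.move_l(n2w(-104,0,18),feed=80); env.hold(.3)
f0=-fn()@NX; t=env.sense()['t']; print(t,f0,fn(),env.sense()['tool_pos'],n2w(-104,0,18))
x,log=push(-104,-76,2,40,8,f0=f0); print(x,log,env.sense()['t']-t)
m=vision.camera_model('wrist');im,d=vision.capture('wrist');cv2.imwrite('pics/w1.png',cv2.resize(im[:,:,::-1],(768,576)))
E
```

```text
7.4667 0.18807366216570187 [1.14867336 0.31190238 0.09253186] [ 475.31376181 -191.65322208   18.3274661 ] [ 475.14853658 -191.58885381   18.        ]
-76 [(-102, np.float64(0.5)), (-100, np.float64(-0.2)), (-98, np.float64(-0.1)), (-96, np.float64(-0.4)), (-94, np.float64(-0.7)), (-92, np.float64(0.6)), (-90, np.float64(0.2)), (-88, np.float64(-0.1)), (-86, np.float64(0.4)), (-84, np.float64(-1.0)), (-82, np.float64(-0.1)), (-80, np.float64(-0.3)), (-78, np.float64(-0.3)), (-76, np.float64(0.4))] 3.499999999999999
```

View pics/w1.png

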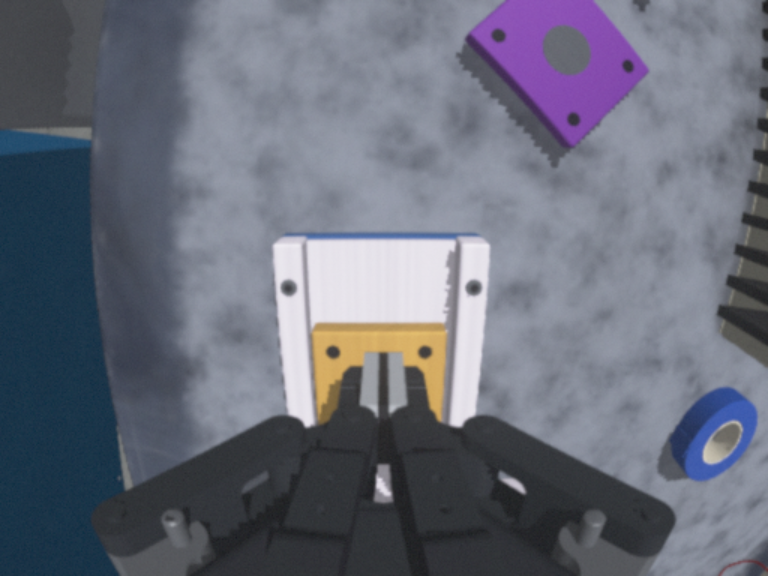

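Run:
```python
from h import *
s=env.sense();print(s['t'],s['tool_pos'],s['gripper_width'])
m=vision.camera_model('wrist');im,d=vision.capture('wrist');P=cloud('wrist',d,m)
R,t=m['R'],m['t'];f=192/np.tan(np.radians(m['fov_y'])/2)
def proj(X):
    c=R@X+t;r=np.hypot(c[0],c[1]);th=np.arctan2(r,c[2]);return np.array([m['cx'],m['cy']])+f*th*c[:2]/r
def w2n(p): 
    q=p-np.array([*NC,0]);return np.array([q@NX,q@np.array([-NX[1],NX[0],0]),p[2]]).round(1)
print('tcp px',proj(np.array(s['tool_pos'])),f)
for v in range(150,262,6): print(v,w2n(P[v,252]),w2n(P[v,225]))
```

```text
11.0167 [ 478.10449142 -219.4739876    17.99725243] 0.14012396716081402
tcp px [254.43735552 227.0215059 ] 297.3186396354542
150 [-122.2   -1.6    0.5] [-122.3  -19.1    0.7]
156 [-119.5   -1.5    6.9] [-119.3  -18.7    5.5]
162 [-116.8   -1.5   12.2] [-117.2  -17.9   13.6]
168 [-113.3   -1.5   13.5] [-113.2  -18.1   12.8]
174 [-109.2   -1.5   12.1] [-109.4  -18.2   12.8]
180 [-105.5   -1.5   12.8] [-105.5  -18.3   12.7]
186 [-101.7   -1.5   13.1] [-101.8  -18.4   13.4]
192 [-97.8  -1.5  13.1] [-97.6 -18.6  12.5]
198 [-93.7  -1.6  12.7] [-93.8 -18.6  13.2]
204 [-89.8  -1.6  13. ] [-89.7 -18.8  12.9]
210 [-85.2  -1.6  11.9] [-85.3 -19.   12.2]
216 [-83.1  -1.6  16.8] [-82.9 -18.7  16.5]
222 [-82.3  -1.5  24.4] [-82.6 -17.9  25.2]
228 [-77.9  -1.5  23.7] [-78.3 -18.1  24.8]
234 [-74.3  -1.5  24.8] [-74.6 -18.2  25.4]
240 [-86.5  -1.2  56.4] [-69.5 -18.5  23.7]
246 [-87.4  -1.1  64.5] [-65.8 -18.6  24.8]
252 [-87.7  -1.   70.7] [-62.1 -18.6  26.1]
258 [-87.7  -1.   76.3] [-56.4 -19.1  24. ]
```

The plate has not moved, and the fingers appear to be above it, so I check from the scene camera.

Run:
```python
from h import *
im,d=vision.capture('scene');m=vision.camera_model('scene')
R,t=m['R'],m['t'];f=192/np.tan(np.radians(m['fov_y'])/2)
p=R@np.array(env.sense()['tool_pos'])+t; print('tcp px',p[:2]/p[2]*f+[m['cx'],m['cy']],p[2])
cv2.imwrite('pics/s1.png',cv2.resize(im[150:300,180:380,::-1],(800,600),interpolation=cv2.INTER_CUBIC))
im,d=vision.capture('wrist')
print(d[225:262:3,252].round(0).tolist());print(d[225:262:3,246].round(0).tolist(),d[225:262:3,255].round(0).tolist())
```

```text
tcp px [252.02830076 241.90544762] 765.4810422425755
[181.0, 182.0, 182.0, 183.0, 150.0, 147.0, 144.0, 142.0, 138.0, 135.0, 133.0, 132.0, 129.0]
[180.0, 182.0, 182.0, 184.0, 151.0, 147.0, 144.0, 141.0, 140.0, 135.0, 132.0, 131.0, 129.0] [180.0, 181.0, 181.0, 182.0, 151.0, 147.0, 145.0, 141.0, 140.0, 135.0, 133.0, 130.0, 128.0]
```

View pics/s1.png

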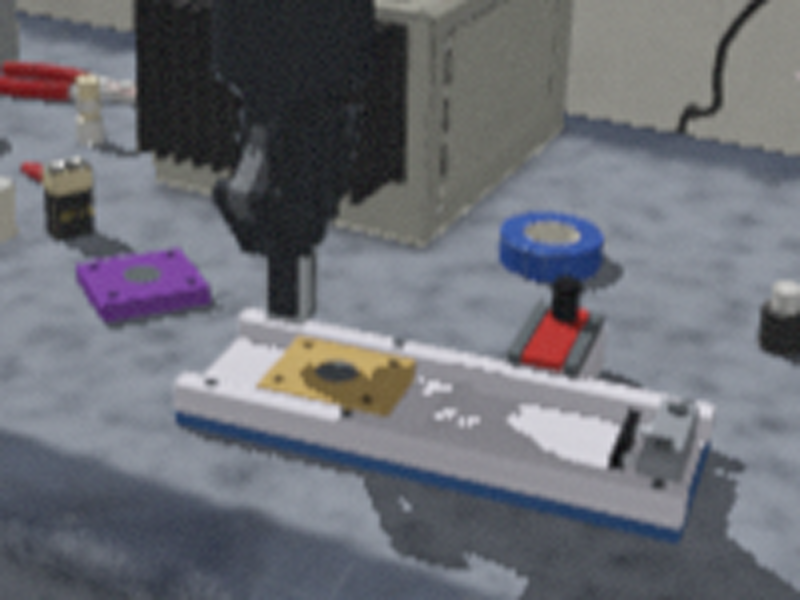

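The scene view shows the fingertips at about z 45, although the TCP reads 18, so the true tips are roughly 28 mm behind the reported TCP. The plate was never touched. I'll calibrate by touching the empty deck behind the plate.

Run:
```python
from h import *
env.move_l(n2w(-103,0,18),feed=100)
env.hold(.1);b=fn(5)[2]
for z in [8,0,-6,-8,-10]+list(np.arange(-11,-32,-1.)):
    env.move_l(n2w(-103,0,z),feed=60); f=fn(2)[2]-b
    if abs(f)>2.0:break
print(z,f,env.sense()['tool_pos'],env.sense()['t'])
env.move_l(n2w(-103,0,z+2),feed=60);env.hold(.1);print(fn(4))
im,d=vision.capture('wrist');m=vision.camera_model('wrist')
cv2.imwrite('pics/w2.png',im[120:300,160:350,::-1].repeat(3,0).repeat(3,1))
```

```text
-17.0 4.206578606835792 [ 475.39910424 -192.65319739  -16.71606941] 14.7833
[-0.08878112  0.45230716 -0.34136477]
```

View pics/w2.png

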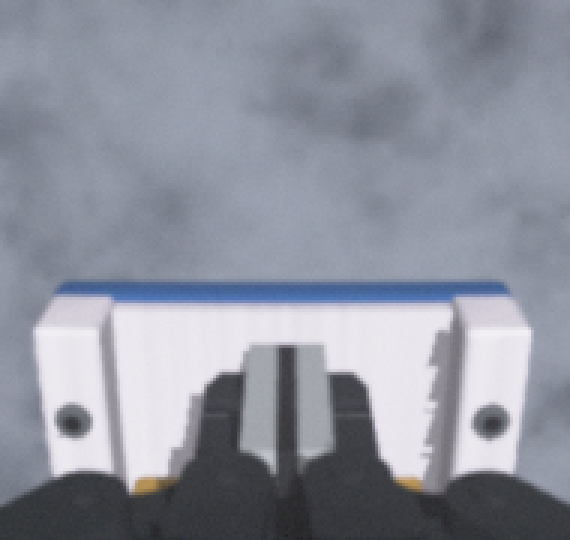

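```bash
sed -i 's/^def fn/TO=28.7\ndef fn/' h.py
python3 - <<'E'
from h import *
z=18-TO
env.move_l(n2w(-103,0,z),feed=60);env.hold(.1)
f0=-fn(5)@NX;t=env.sense()['t']
x,log=push(-103,-60,3,60,8,z=z,f0=f0);print(x,[float(l[1]) for l in log],env.sense()['t']-t)
im,d=vision.capture('wrist');m=vision.camera_model('wrist');P=cloud('wrist',d,m)
k=cv2.inRange(cv2.cvtColor(im,cv2.COLOR_RGB2HSV),(15,90,80),(35,255,255))>0
W=(P[k]-[*NC,0]);a=np.c_[W@NX,W@np.array([-NX[1],NX[0],0]),W[:,2]];a=a[(a[:,2]>20)&(a[:,2]<28)]
print(len(a),np.percentile(a,[2,50,98],axis=0).round(1))
E
```

```text
-60 [0.4, -0.4, 0.4, -1.3, 0.0, -0.5, -0.8, 0.8, -0.6, 0.1, 0.8, 1.3, 1.2, 0.3, -0.2] 3.75
531 [[-49.7 -28.4  20.4]
 [-47.1 -18.9  24.5]
 [ -4.2  26.   27.6]]
```

Run:
```python
from h import *
z=18-TO
f0=0.4
t=env.sense()['t']
x,log=push(-60,4,4,50,9,z=z,f0=f0);print(x,[float(l[1]) for l in log],env.sense()['t'])
im,d=vision.capture('wrist');m=vision.camera_model('wrist');P=cloud('wrist',d,m)
k=cv2.inRange(cv2.cvtColor(im,cv2.COLOR_RGB2HSV),(15,90,80),(35,255,255))>0
W=(P[k]-[*NC,0]);a=np.c_[W@NX,W@np.array([-NX[1],NX[0],0]),W[:,2]];a=a[(abs(a[:,1])<31)]
print(len(a),np.percentile(a,[2,25,50,75,98],axis=0).round(1))
im,d=vision.capture('scene')
cv2.imwrite('pics/s2.png',cv2.resize(im[170:290,220:380,::-1],(800,600),interpolation=cv2.INTER_CUBIC))
```

```text
4 [-0.9, -1.4, -1.1, -0.6, -1.1, -0.3, 0.7, -0.4, 0.3, 0.2, 0.1, -1.0, -0.7, -0.2, -0.8, -1.2] 23.3333
750 [[ -3.6 -28.1  14.2]
 [ 15.2 -23.7  19.9]
 [ 16.1 -17.5  23.1]
 [ 19.9  21.   23.8]
 [ 63.2  25.9  60.9]]
```

View pics/s2.png

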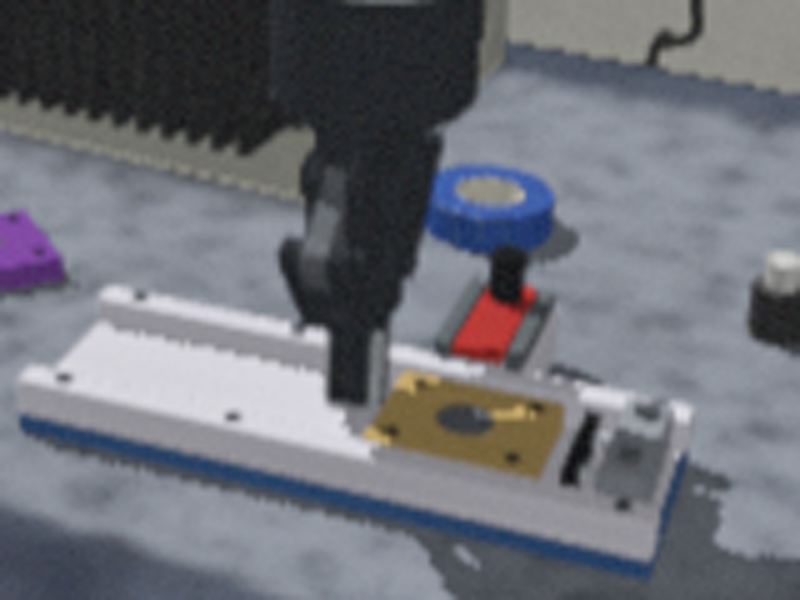

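The plate lies in the pocket at (465,420), and its front edge is a few mm from the black pad at (580,450). Now I bed it gently.

Run:
```python
from h import *
z=18-TO
def F(): 
    v=[]
    for _ in range(4): v.append(-env.sense()['contact_force']@NX); env.hold(.02)
    return np.mean(v)
env.move_l(n2w(2,0,z),feed=40);env.hold(.15);f0=F();x=3.;log=[]
env.move_l(n2w(x,0,z),feed=40)
while x<30:
    f=F()-f0; log.append((round(x,2),round(float(f),1)))
    if f>8.7: break
    x+=1.0 if f<1.6 else (.5 if f<5 else .2); env.move_l(n2w(x,0,z),feed=15)
print(f0,log,env.sense()['t'])
h=[]
for _ in range(12): env.hold(.1); h.append(round(float(-env.sense()['contact_force']@NX-f0),1))
print(h,env.sense()['t'])
```

```text
0.3753323413637729 [(3.0, -0.0), (4.0, -0.0), (5.0, -0.4), (6.0, -0.2), (7.0, -0.2), (8.0, -0.3), (9.0, -0.3), (10.0, 0.5), (11.0, -0.2), (12.0, -0.8), (13.0, -0.7), (14.0, 3.8), (14.5, 6.2), (14.7, 7.6), (14.9, 8.9)] 28.65
[9.0, 8.9, 8.4, 8.6, 9.2, 8.7, 8.3, 8.6, 9.5, 9.2, 8.0, 8.1] 29.85
```

Run:
```python
from h import *
env.move_l(n2w(6,0,18-TO),feed=40); env.move_l(n2w(4,0,110-TO),feed=150)
Q2=quat(NY-np.pi/2)
env.goto(n2w(10,10,130-TO),Q2); print(env.sense()['qpos'].round(2))
env.move_l(n2w(43,114,130-TO),feed=200)
im,d=vision.capture('top');cv2.imwrite('pics/t3.png',cv2.resize(im[130:270,230:400,::-1],(728,600)))
env.move_l(n2w(43,114,39-TO),feed=100);env.hold(.15)
NYv=np.array([-NX[1],NX[0],0]);f0=fn(5)@NYv
y=114;log=[]
while y>66:
    y-=1.5; env.move_l(n2w(43,y,39-TO),feed=40); f=fn(2)@NYv-f0; log.append((y,round(float(f),1)))
    if f>8: break
print(log,env.sense()['t'])
im,d=vision.capture('scene')
cv2.imwrite('pics/s3.png',cv2.resize(im[170:290,220:380,::-1],(800,600),interpolation=cv2.INTER_CUBIC))
```

```text
[-0.61  0.47  1.53 -0.    1.14 -2.29]
[(112.5, 0.8), (111.0, -0.2), (109.5, -0.4), (108.0, 0.4), (106.5, 0.4), (105.0, 1.2), (103.5, 0.5), (102.0, 0.9), (100.5, 1.3), (99.0, 1.3), (97.5, 0.7), (96.0, 1.3), (94.5, 1.7), (93.0, 0.9), (91.5, 1.0), (90.0, 0.2), (88.5, 1.5), (87.0, 2.2), (85.5, 1.2), (84.0, 0.8), (82.5, 0.3), (81.0, 0.9), (79.5, 1.7), (78.0, 0.5), (76.5, 1.7), (75.0, 1.8), (73.5, 1.4), (72.0, 1.5), (70.5, 2.5), (69.0, 10.7)] 41.8417
```

View pics/s3.png

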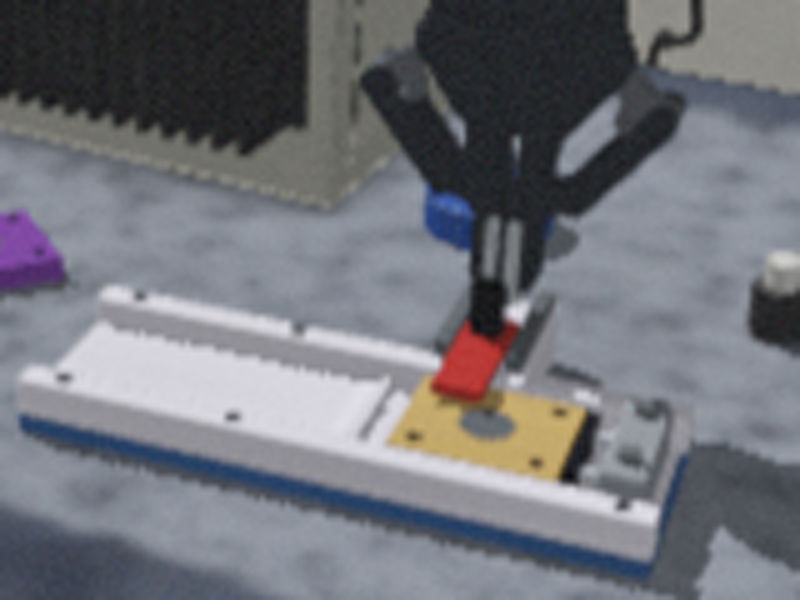

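The keeper bar lies across the plate (470,350). The plate sits flat against the pad (585,450), and the force rise at the end of the slide marks the keeper's end of travel. I back off, check and hand in.

Run:
```python
from h import *
env.move_l(n2w(43,85,39-TO),feed=80); env.move_l(n2w(43,90,150-TO),feed=150)
env.hold(.3)
vision.capture('scene')
for th,z in (('keeper_knob',53.5),('spacer',11),('stop',11)):
    for r in finder.mark_of(th,'scene')[:2]:
        p=at_z('scene',r['uv'],z)-[*NC,0];print(th,round(r['p'],2),p@NX,p@np.array([-NX[1],NX[0],0]))
print(env.sense()['t'],fn(3)); print(env.hand_in())
```

```text
keeper_knob 0.81 33.80453154312855 54.087356733533596
keeper_knob 0.32 -222.72568754989376 -79.23683938992573
spacer 0.93 -194.73505112377015 55.292427786305126
spacer 0.58 58.14746732088899 -16.423019885648316
stop 0.61 101.6925606341476 0.5263795363991071
43.6333 [ 0.7938965  -0.11561891  0.11077245]
the job is handed in; nothing more can be done
None
```

I handed the job in at about 44 s: the plate lies in the pocket, bedded against the stop pad at about 9 N for over a second, and the keeper is slid across it to its end of travel. The hand-in returned no verdict, and I did not measure the bystanders afterwards.

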